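Switch on the spice grinder with its key

ROBOT

A 6-joint arm with a two-finger parallel gripper is mounted at the origin on the work surface. World frame = base frame: x ahead of the robot, y to its left, z up, the work surface at z = 0. Lengths are in m, angles in rad, forces in N, time in s.
With the tool pointing down it reaches from about 0.35 to 0.775 m from the base axis. Payload 5.5 kg.
Tool frame: the origin (TCP) lies midway between the tips of the shut fingers; the grasp point (between the pads) lies grip_point_offset behind it (grip_point_offset is the distance from the TCP to the grasp point, in m); z points along the fingers, y is the direction in which the jaws open and shut (so a half turn about z gives the same grasp; the last joint's range is limited). The gripper opens to 85 mm and grips with 20 to 120 N. Pads are 22 mm wide; open, the fingers measure 114 mm over their backs; the gripper's body (76 mm by 85 mm) begins 54 mm behind the grasp point. The pads swing forward as they close: fully open they stand 13 mm farther back than shut.
Start: joints at [1.068, 0.313, 0.046, 1.304, 0, 1.431], TCP at [0.204, 0.538, 0.231] pointing down, gripper open.
Joint ranges: [-2.76, 2.76], [-0.86, 1.69], [-1.03, 1.26], [-2.2, 2.34], [-1.47, 1.5], [-3.14, 3.14]. Speed limits (rad/s): [2.57, 2.57, 3.14, 3.14, 3.14, 3.14].

INTERFACE

Orientations are given as a unit quaternion [w, x, y, z].
In Python, from workcell import * gives the robot as it stands.
- The arm moves only by the tool send_rows, never from a script. Its argument "series" is one flat list of numbers, 7 for each row, row after row: the shift along the tool's x, y, z in cm, then the turn, a rotation vector about the tool's x, y, z in degrees, then the opening, from 0 (shut) to 1 (fully open). A call has 1 to 10 rows; each row is the pose to reach, as a shift and turn from the pose commanded when the call began, along the tool's axes at that moment; what a row does not reach only later rows make up. A row lasts 1/12 s, in which the tool goes at most 41.7 mm and 7.16 degrees, less where a joint would pass 70% of its speed; a pose out of reach is approached as far as the arm can. A call with a gripper value outside its range is refused whole. The fingers move at their own pace and stop on an object; "newtons" is the grip in N (left out, the last holds). Time passes only in rows, so rows that repeat a pose let the fingers close. It gives the time, the measured TCP pose, the force and the opening at its end, in the units of the state.
- get_state(): the state, without advancing time (a new reading comes with each control period).
- read_camera(name): name is "side" or "top"; returns the picture (400x640x3 uint8, blue, green, red); there is no depth.
- camera_info(name): a dict with "K" (3x3 intrinsics, pixels), "xyz" and "attitude" of the camera in the world. Camera axes: x right, y down, z forward; pixel columns grow to the right and rows downward; lengths in m; the calibration is good to about 2 mm. A picture is of the moment at which its call begins. camera_info takes no time and is no camera call.
- hand_in(): hands the job in, once; it reports no verdict.
Trained networks look in the newest picture that a camera, given by its name, has taken for a name from the list of things; names that differ only in an ending like _2 or _b are one class to them, and where a whole thing is asked for, a point or a joint stands for the part that bears it (a point fixed in the world has none). Each returns a list of dicts, best first, with "p" (0 to 1); they miss things now and then, are a little off and sometimes report something else, mostly with a low value. They report only what shows in the picture. A call takes as long as a camera call. They do not tell look-alikes from the thing itself.
- silhouettes(camera, label): "pixels" (400x640 bool, what is visible of it) and "box" ([left, top, width, height] in pixels, round what is visible of it).
The state is a dict: "clock": time; "joint_pos": joint angles; "qvel": joint speeds; "tau": joint torques, N m; "tcp_pos": TCP position; "orientation": TCP orientation; "wrist_force": force on the tool from outside, world axes, zero at the start; "ft_torque": the same for the moment, N m; "finger_gap": finger opening in m.
Only numpy, scipy, OpenCV 4.12 (cv2) and the standard library are available. Lean on these libraries where they do the work, as an engineer would, in place of code of your own. Each camera call takes 0.05 s, during which the arm holds its last target. There are 200 camera calls.

TASK

Take the key lying on the top level of the turntable, feel it gently into the key switch on the sloping panel of the spice grinder without forcing it, push it in against its spring and turn it a quarter turn clockwise, fully to on. Leave the key in the switch, and leave everything else standing on the turntable.

Things in the scene. Friction and masses are not known exactly. Their poses are not given: they have to be found in the camera images.
- key_bow (a point): Centre of the bow of the loose key (98 mm, 80 g) lying flat on the turntable's top level, either face up (it is symmetric). Bow: black moulded block 42 mm long (x), 46 wide (y), 14 thick (z), with flat sides and a small key-ring slot at the rear; this point is 7 mm above the tray floor. x points along the key from bow to tip, z is normal to the flat bow.
- key_tip (a point): Tip of the key's steel shank, 77 mm along x from key_bow, same axes. The shank (11 mm diameter) begins at the bow, 56 mm back; its last 6 mm taper to 8.6 mm. Two lugs stick out sideways in the bow's plane, 20 to 26 mm back from the tip, 20 mm over both, 5 mm thick. A stop shoulder (26 mm wide, 13 thick) lies 34 to 38 mm back.
- switch_seat (a point): Middle of the panel's cut-out for the key switch, level with the outer face of the switch's square 60 mm plate. z points out of the panel (up and to the user, 30 degrees from vertical), x up the slope, y to the user's left. The plate hides the cut-out, which is oversize: the switch is clamped in it square but off-centre, its keyhole up to 4 mm from this point along x and along y.
- spring_rest (a point): Point 26 mm below switch_seat, same axes: the level of the top of the spring plunger in the keyhole. A key let go with its tip there stays in the hole, roughly square to the plate. 2 N starts the spring, then 0.5 N per mm. 6 mm beyond it the lugs are behind the plate and the key can turn; at 8 mm its shoulder stops on the plate. Once turned, the lugs hold it in at about 6 mm.
- barrel (a joint): Angle of the switch barrel, rad: 0 off, 1.57 on, where it stops; grows clockwise as the user sees it. Turns only with the key pushed in, needs about 0.06 N m, stays where left. The keyhole, in the middle of its 6 mm plate, is 12.6 mm across for the shank with a slot 22 mm long (y of switch_seat), 7 wide (x), for the lugs: the key enters with its x along -z of switch_seat, bow width along y.
- grinder: Steel table-top spice grinder, fixed, 340 mm deep, 220 wide; origin on the table, 150 mm behind its front edge, its user side is -x. The sloping panel is 130 mm long, rising from 50 to 115 mm height; lamp and dial at its sides stand out up to 18 mm. Behind the panel (from x = 38 mm) a steel bowl and lid rise to 212 mm. Pressing on the plate with over 35 N harms it.
- turntable: White plastic two-level turntable, 300 mm across; origin on the table under its axis. It turns by hand (0.2 N m). The floor of the lower level is 18 mm above the table, that of the top level 155 mm, each with a rim 7 mm high.
- dabba: Round steel masala box, 127 mm across, 66 mm high, on the top level; origin at the centre of its underside.
- bowl: Tiny aluminium bowl, 60 mm across, 28 mm high, on the top level; origin at the centre of its underside.
- jar: Glass jar with a twist cap, 64 mm across, 105 mm high, on the lower level; origin at the centre of its underside.
- lid: Green silicone lid, 84 mm across, 22 mm high with its knob, on the lower level; origin at the centre of its underside.
- spoon: Steel spoon, 140 mm long, lying on the lower level; origin near its middle.
Things that resemble listed ones, but are neither listed nor needed, are in the scene too. Of the things that look like the part that bears key_bow, the smallest one is meant.

How it is judged:
At the end, for the whole second after the job is handed in: The barrel is at on (1.57 rad, within 10 degrees), the key is in it at rest, held by its lugs (tip 29 to 40 mm below the face of the plate, key within 11 degrees of square to it), and the masala box, bowl, jar, lid and spoon are still on their levels of the turntable (value of joint barrel above 1.4 rad and z of key_tip in the frame of switch_seat between -0.04 and -0.029 m and distance between key_tip and switch_seat below 0.042 m and angle between the x axis of key_bow and the z axis of switch_seat, either way round below 0.2 rad and linear speed of key below 0.03 m/s and horizontal distance between dabba and turntable below 0.13 m and height (world z) of each of dabba, bowl above 0.14 m and horizontal distance between each of bowl, jar, lid and turntable below 0.15 m and horizontal distance between spoon and turntable below 0.17 m and height (world z) of jar above 0.01 m); the robot touches nothing.
It fails at once if the masala box, bowl or jar is tipped over (angle between any of dabba, jar's own z axis and vertical above 0.5 rad or angle between bowl's own z axis and vertical above 0.6 rad).
It fails at once if the key is forced: not yet in the keyhole (tip less than 22 mm below the plate's face), it presses on the grinder with over 35 N (contact force between key and grinder above 35 N and z of key_tip in the frame of switch_seat above -0.022 m).
It also fails if it takes over 72 s, if anything falls off the work surface, if the arm or the gripper's body presses on something with over 40 N, if the wrist force passes 120 N, or if a joint passes its speed limit or range.

## Working session

There is one attempt and no reset: what is moved stays moved. The work goes in short steps, Python scripts to look and compute and a tool call to move; the robot and the scene stay as the last step left them, time stands still between calls to the robot, and variables do not carry over. Pictures are saved under pics/ and viewed, about 8 in all and at most 12, crops included, and the job is handed in when it is done.

Besides the shell and the picture viewer there is one more tool, called after "Request:" by a JSON object that holds its "fn" and its "kwargs", one argument or row to a line. send_rows: Moves the arm, as the interface text tells. Its arguments: {"type":"object","properties":{"series":{"type":"array"},"newtons":{"type":"number"}},"required":["series"]}

```bash
mkdir -p pics; ls; python3 - <<'E'
from workcell import *
import cv2,numpy as np
s=get_state();print(s)
for n in("side","top"):
    im=read_camera(n);cv2.imwrite(f"pics/{n}0.png",im)
    c=camera_info(n);print(n,c)
try: print(grip_point_offset)
except Exception as e: print(e)
for n in("side","top"):
    for l in("key_bow","switch_seat","barrel","grinder","turntable","dabba","bowl"):
        r=silhouettes(n,l)
        print(n,l,[(round(d["p"],2),d["box"]) for d in r])
E
```

```text
pics
{'clock': 0.0, 'joint_pos': array([1.06840987e+00, 3.14020443e-01, 4.49906016e-02, 1.30355981e+00,
       8.61979388e-06, 1.43120778e+00]), 'qvel': array([ 3.80890291e-04, -1.04359829e-04, -8.41518613e-05, -1.47125946e-04,
        3.69290605e-04,  9.68565859e-04]), 'tau': array([-8.21970571e-04, -4.80630898e+01,  2.98530489e+01,  1.96262891e-02,
       -2.08869592e-04, -1.98039413e-05]), 'tcp_pos': array([0.20382593, 0.53714023, 0.23040219]), 'orientation': array([-2.86989445e-04,  1.80405682e-01,  9.83591880e-01, -8.49502869e-04]), 'wrist_force': array([ 0.00917582, -0.39652971,  0.45127745]), 'ft_torque': array([ 0.00849681,  0.01421766, -0.02208326]), 'finger_gap': 0.08533274406374718}
side {'K': array([[481.04684437,   0.        , 315.10417253],
       [  0.        , 481.04684437, 201.06796627],
       [  0.        ,   0.        ,   1.        ]]), 'xyz': array([-0.17680222, -1.10712244,  0.90860147]), 'attitude': array([-0.4679354 ,  0.82570145, -0.27267544,  0.15780265])}
top {'K': array([[403.75493017,   0.        , 318.68387858],
       [  0.        , 403.75493017, 204.07
[... 376 characters left out ...]
e barrel []
side grinder [(0.72, [242.9, 135.2, 102.8, 86.1])]
side turntable [(0.92, [306.2, 183.9, 102.4, 91.6])]
side dabba [(0.7, [357.6, 172.5, 40.1, 38.9]), (0.5, [332.8, 207.3, 32.2, 15.7])]
side bowl [(0.69, [334.7, 181.0, 17.4, 14.6])]
top key_bow [(0.87, [382.3, 262.0, 27.0, 47.4]), (0.72, [362.5, 167.3, 17.4, 36.0]), (0.67, [459.6, 199.9, 28.6, 45.2])]
top switch_seat [(0.59, [208.2, 191.7, 25.3, 28.5]), (0.22, [363.1, 166.5, 20.1, 36.2])]
top barrel []
top grinder [(0.56, [161.6, 94.7, 102.2, 145.5])]
top turntable [(0.89, [309.8, 123.0, 122.3, 114.5])]
top dabba [(0.85, [343.8, 108.2, 51.6, 55.1])]
top bowl [(0.82, [314.9, 146.5, 27.3, 21.4]), (0.54, [208.0, 191.6, 24.1, 29.7])]
```

View pics/top0.png

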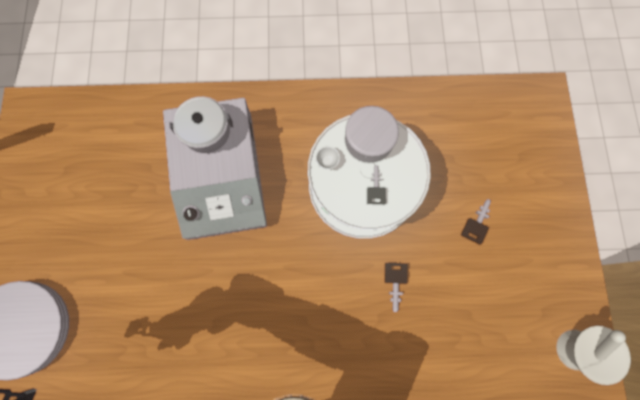

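View pics/side0.png

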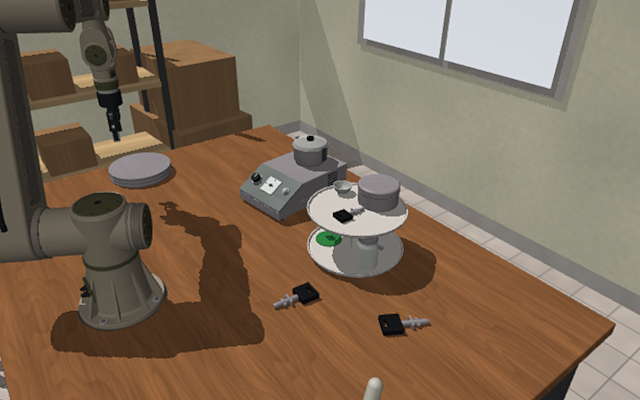

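The top view shows the target key on the turntable, with its bow at about (376,195) and its tip at about (377,168), pointing at the masala box. The plate is at about (219,207). The two larger keys on the table are decoys. Next I'll look at enlarged crops.

```bash
cat > h.py <<'E'
from workcell import *
import cv2,numpy as np
from scipy.spatial.transform import Rotation as R
def rot(q): return R.from_quat([q[1],q[2],q[3],q[0]])
def ray(n,uv):
    c=camera_info(n);d=np.linalg.solve(c["K"],[*uv,1.]);return c["xyz"],rot(c["attitude"]).apply(d)
def onplane(n,uv,z):
    o,d=ray(n,uv);return o+d*(z-o[2])/d[2]
def proj(n,p):
    c=camera_info(n);q=c["K"]@rot(c["attitude"]).inv().apply(np.asarray(p)-c["xyz"]);return q[:2]/q[2]
def tri(a,b):  # pixel in side, pixel in top
    o1,d1=ray("side",a);o2,d2=ray("top",b)
    A=np.c_[d1,-d2];t=np.linalg.lstsq(A,o2-o1,rcond=None)[0]
    p,q=o1+d1*t[0],o2+d2*t[1];return (p+q)/2,np.linalg.norm(p-q)
E
python3 - <<'E'
from h import *
s=cv2.imread("pics/side0.png");t=cv2.imread("pics/top0.png")
up=lambda im,x,y,w,h:cv2.resize(im[y:y+h,x:x+w],None,fx=400/w,fy=400/w,interpolation=cv2.INTER_CUBIC)
cv2.imwrite("pics/crop1.png",np.hstack([up(t,195,182,50,50),up(s,245,165,50,50)]))
cv2.imwrite("pics/crop2.png",np.hstack([up(t,352,160,50,50),up(s,325,190,50,50)]))
for z,n in((.155,"turntable"),(.155,"dabba"),(.155,"bowl")):
    b=silhouettes("top",n)[0]["box"];print(n,onplane("top",(b[0]+b[2]/2,b[1]+b[3]/2),z))
E
```

```text
turntable [ 0.6275459  -0.21307889  0.155     ]
dabba [ 0.74364196 -0.21673507  0.155     ]
bowl [ 0.69012358 -0.11158124  0.155     ]
```

View pics/crop1.png

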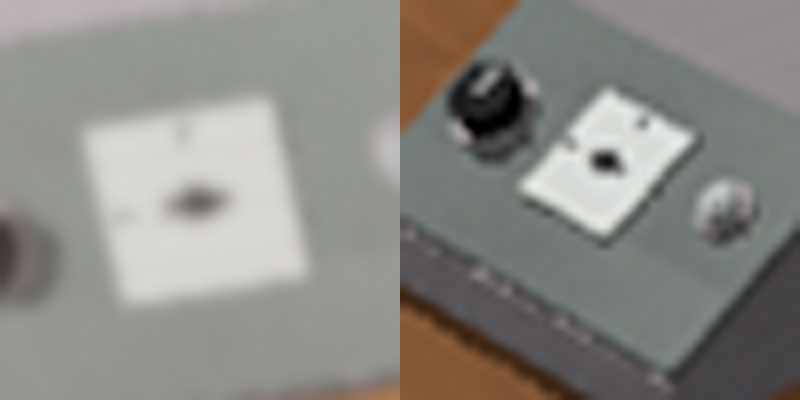

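View pics/crop2.png

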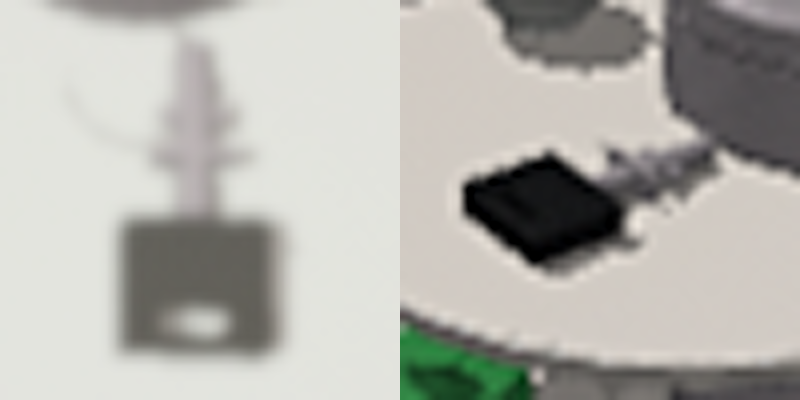

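```bash
cat > meas.py <<'E'
from h import *
from scipy.optimize import least_squares
def quad(n,win):
    im=cv2.imread(f"pics/{n}0.png")[...,:].astype(float);g=im.mean(2);x,y,w,h=win
    k=6;c=cv2.resize(g[y:y+h,x:x+w],None,fx=k,fy=k,interpolation=cv2.INTER_CUBIC)
    m=(c>190).astype(np.uint8)
    cs=max(cv2.findContours(m,0,2)[0],key=cv2.contourArea)
    hull=cv2.convexHull(cs);eps=2
    while len(q:=cv2.approxPolyDP(hull,eps,True))>4: eps+=1
    # refine: fit lines to the contour points near each side
    q=q[:,0].astype(float);P=cs[:,0].astype(float);L=[]
    for i in range(4):
        a,b=q[i],q[(i+1)%4];d=(b-a)/np.linalg.norm(b-a);t=(P-a)@d;e=abs((P-a)@[-d[1],d[0]]);l=np.linalg.norm(b-a)
        S=P[(t>.15*l)&(t<.85*l)&(e<6)];v=cv2.fitLine(S.astype(np.float32),cv2.DIST_HUBER,0,.01,.01).ravel()
        L.append(np.cross([*v[2:],1],[*(v[2:]+v[:2]),1]))
    cor=[]
    for i in range(4):
        p=np.cross(L[i-1],L[i]);cor.append(p[:2]/p[2])
    cor=np.array(cor)
    inner=np.zeros_like(m);ctr=cor.mean(0);cv2.fillConvexPoly(inner,(ctr+(cor-ctr)*.45).astype(np.int32),1)
    wgt=np.clip(200-c,0,None)*inner;wgt[wgt<30]=0
    yy,xx=np.mgrid[:c.shape[0],:c.shape[1]];hole=np.array([(wgt*xx).sum(),(wgt*yy).sum()])/wgt.sum()
    f=lambda p:(p+.5)/k-.5+[x,y]
    return f(cor),f(hole)
def frame(yaw):
    f=np.array([np.cos(yaw),np.sin(yaw),0]);u=np.array([0,0,1.]);s=np.pi/6
    x=f*np.cos(s)+u*np.sin(s);z=u*np.cos(s)-f*np.sin(s);return np.c_[x,np.cross(z,x),z]
E
python3 - <<'E'
from meas import *
Q={"top":quad("top",(200,188,40,40)),"side":quad("side",(256,172,30,30))}
print(Q)
S=np.array([[1,1,0],[1,-1,0],[-1,-1,0],[-1,1,0]])*.03
def mod(p,o):
    return p[:3]+S@frame(p[3]).T+(o[:,None]*0 if False else 0)
def res(p,sep=True):
    r=[]
    for n in Q:
        X=mod(p,np.zeros(1))
        U=np.array([proj(n,x) for x in X]);
        for u in U: r+=list(Q[n][0][np.argmin(np.linalg.norm(Q[n][0]-u,axis=1))]-u)
    return np.array(r)
p0=np.r_[tri(Q["side"][0].mean(0),Q["top"][0].mean(0))[0],.1]
s=least_squares(res,p0);print("seat",s.x,"res px",np.round(s.fun,2))
F=frame(s.x[3])
for n in Q:
    o,d=ray(n,Q[n][1]);z=F[:,2];P=o+d*((s.x[:3]-o)@z/(d@z));print(n,"hole",P,"in plate mm",1e3*F.T@(P-s.x[:3]))
P,g=tri(Q["side"][1],Q["top"][1]);print("hole tri",P,g,1e3*F.T@(P-s.x[:3]))
# key
t=cv2.imread("pics/top0.png").mean(2);k=6;c=cv2.resize(t[160:210,352:402],None,fx=k,fy=k,interpolation=cv2.INTER_CUBIC)
m=(c<165).astype(np.uint8);m[:150]=0
m=cv2.morphologyEx(m,cv2.MORPH_CLOSE,np.ones((25,25)))
cs=max(cv2.findContours(m,0,2)[0],key=cv2.contourArea);r=cv2.minAreaRect(cs);b=(cv2.boxPoints(r)+.5)/k-.5+[352,160]
W=np.array([onplane("top",u,.166) for u in b]);print("bow",W,W.mean(0),[np.linalg.norm(W[i]-W[i-1]) for i in range(4)])
def pt(x,y): return ((x+.5)/8-.5+352,(y+.5)/8-.5+160)
a=onplane("top",pt(196,45),.163);bb=onplane("top",pt(199,215),.163);print("tip",a,"shank root",bb,"yaw",np.arctan2(*(a-bb)[[1,0]]))
sb=onplane("side",((540-400+.5)/8+325-.5,(207+.5)/8+190-.5),.169);print("side bow top centre",sb)
E
```

```text
{'top': (array([[227.91903909, 194.26407443],
       [232.70932401, 215.63521508],
       [210.36071284, 219.30244555],
       [205.170525  , 198.09799873]]), array([219.2694387 , 206.84626259])), 'side': (array([[270.26949331, 176.06269413],
       [280.43727542, 181.67947871],
       [270.3001323 , 193.78007532],
       [260.13409746, 187.8756453 ]]), array([270.31192605, 184.77111323]))}
seat [0.5869308  0.17242378 0.09012437 0.13405758] res px [ 0.41  0.34 -0.28  0.26 -0.31 -0.35  0.38 -0.42 -0.1   0.28 -0.96  0.11
 -0.01 -0.37  0.72 -0.17]
top hole [0.58718426 0.17177748 0.09021952] in plate mm [ 1.90306620e-01 -6.74382359e-01 -2.00034698e-13]
side hole [0.58700435 0.17271182 0.09018868] in plate mm [ 1.28623804e-01  2.75624037e-01 -3.47889024e-14]
hole tri [0.58680259 0.17179233 0.09071298] 0.0005988998934931429 [ 0.1111798  -0.60865272  0.6154724 ]
bow [[ 0.6138733  -0.2002682   0.166     ]
 [ 0.61237324 -0.24852589  0.166     ]
 [ 0.56419565 -0.24518379  0.166     ]
 [ 0.56568684 -0.1974572   0.166     ]] [ 0.58903226 -0.22285877  0.166     ] [np.float64(0.04826837994430877), np.float64(0.04828099435157594), np.float64(0.04829337620388122), np.float64(0.04774988637361171)]
tip [ 0.6631407  -0.22674114  0.163     ] shank root [ 0.60931419 -0.22422824  0.163     ] yaw -0.0466512838057754
side bow top centre [ 0.58211584 -0.22553213  0.169     ]
```

```bash
cat >> h.py <<'E'
def delta(p,Rt,base=None):
    if base is None:
        s=get_state();base=(s["tcp_pos"],rot(s["orientation"]))
    d=base[1].inv().apply(np.asarray(p)-base[0])*100;w=np.degrees((base[1].inv()*Rt).as_rotvec())
    return np.round(np.r_[d,w],2).tolist()
def RR(z,y):
    z=np.array(z,float)/np.linalg.norm(z);y=np.array(y,float);y-=z*(y@z);y/=np.linalg.norm(y);return R.from_matrix(np.c_[np.cross(y,z),y,z])
ky=-.05;K=np.array([np.cos(ky),np.sin(ky),0]);KY=np.array([-np.sin(ky),np.cos(ky),0]);U=np.array([0,0,1.])
Rpick=RR(K-U,KY);bow=np.array([.5865,-.2235,0])
pick=bow+.0125*K+.1625*U
E
python3 - <<'E'
from h import *
print(delta([.42,.2,.30],Rpick)); 
z=Rpick.as_matrix()[:,2];print(pick-.1*z,delta(pick-.1*z,Rpick))
E
```

```text
[-32.17, -23.9, -6.87, -7.03, -44.62, -16.99]
[ 0.52836207 -0.22059068  0.23321068] [-57.22, -59.38, -0.2, -7.03, -44.62, -16.99]
```

Request:
{"fn": "send_rows", "kwargs": {
  "series": [-32.2,-23.9,-6.9,-7,-44.6,-17,1,-32.2,-23.9,-6.9,-7,-44.6,-17,1,-32.2,-23.9,-6.9,-7,-44.6,-17,1,-32.2,-23.9,-6.9,-7,-44.6,-17,1,-32.2,-23.9,-6.9,-7,-44.6,-17,1,-32.2,-23.9,-6.9,-7,-44.6,-17,1,-32.2,-23.9,-6.9,-7,-44.6,-17,1,-32.2,-23.9,-6.9,-7,-44.6,-17,1,-32.2,-23.9,-6.9,-7,-44.6,-17,1,-32.2,-23.9,-6.9,-7,-44.6,-17,1]
}}

```text
clock: 1.78
tcp_pos: [0.4201, 0.198, 0.301]
orientation: [0.383, 0.023, 0.923, -0.009]
wrist_force: [-0.4, 0.6, -0.5]
finger_gap: 0.0856
```

```bash
python3 - <<'E'
from h import *
s=get_state();print(s["tcp_pos"],s["joint_pos"],s["clock"])
z=Rpick.as_matrix()[:,2];print(pick-.1*z,delta(pick-.1*z,Rpick))
E
```

```text
[0.42009153 0.19800672 0.30098024] [ 0.5118821  -0.42099062 -0.76683856  0.52042822 -0.38643417  0.41727499] 1.7833
[ 0.52836207 -0.22059068  0.23321068] [-4.28, -41.28, 13.9, 0.04, 0.11, 0.04]
```

Request:
{"fn": "send_rows", "kwargs": {
  "series": [-4.3,-41.3,13.9,0,0,0,1,-4.3,-41.3,13.9,0,0,0,1,-4.3,-41.3,13.9,0,0,0,1,-4.3,-41.3,13.9,0,0,0,1,-4.3,-41.3,13.9,0,0,0,1,-4.3,-41.3,13.9,0,0,0,1,-4.3,-41.3,13.9,0,0,0,1,-4.3,-41.3,13.9,0,0,0,1,-4.3,-41.3,13.9,0,0,0,1,-4.3,-41.3,13.9,0,0,0,1]
}}

```text
clock: 2.62
tcp_pos: [0.5199, -0.1909, 0.2377]
orientation: [0.383, 0.024, 0.923, -0.01]
wrist_force: [0.7, 0.2, 0.2]
finger_gap: 0.086
```

Request:
{"fn": "send_rows", "kwargs": {
  "series": [0,0,0,0,0,0,1,0,0,0,0,0,0,1,0,0,0,0,0,0,1]
}}

```text
clock: 2.87
tcp_pos: [0.5197, -0.1879, 0.2367]
orientation: [0.382, 0.024, 0.924, -0.009]
wrist_force: [-0.2, 0.8, 0.2]
finger_gap: 0.0854
```

```bash
python3 - <<'E'
from h import *
s=get_state();print(s["tcp_pos"],s["joint_pos"],s["clock"])
print(delta(pick,Rpick))
E
```

```text
[ 0.51965922 -0.1878608   0.23673525] [-0.74924257 -0.21684655 -0.79804514  0.3383698   0.47157995 -0.53607733] 2.8667
[-0.51, -3.23, 10.98, 0.01, -0.12, -0.08]
```

Request:
{"fn": "send_rows", "kwargs": {
  "series": [-0.5,-3.2,0,0,0,0,1,-0.5,-3.2,3,0,0,0,1,-0.5,-3.2,5,0,0,0,1,-0.5,-3.2,7,0,0,0,1,-0.5,-3.2,9,0,0,0,1,-0.5,-3.2,10,0,0,0,1,-0.5,-3.2,10.5,0,0,0,1,-0.5,-3.2,11,0,0,0,1,-0.5,-3.2,11,0,0,0,1,-0.5,-3.2,11,0,0,0,1]
}}

```text
clock: 3.7
tcp_pos: [0.5999, -0.2234, 0.164]
orientation: [0.383, 0.022, 0.924, -0.01]
wrist_force: [0.1, -0.3, 0.2]
finger_gap: 0.0856
```

```bash
python3 - <<'E'
from h import *
print(delta(pick,Rpick))
t=read_camera("top");s=read_camera("side")
up=lambda im,x,y,w,h:cv2.resize(im[y:y+h,x:x+w],None,fx=400/w,fy=400/w,interpolation=cv2.INTER_CUBIC)
cv2.imwrite("pics/c3.png",np.hstack([up(t,340,145,80,100),up(s,310,170,80,100)]))
E
```

```text
[0.17, -0.08, 0.05, 0.0, 0.01, 0.08]
```

View pics/c3.png

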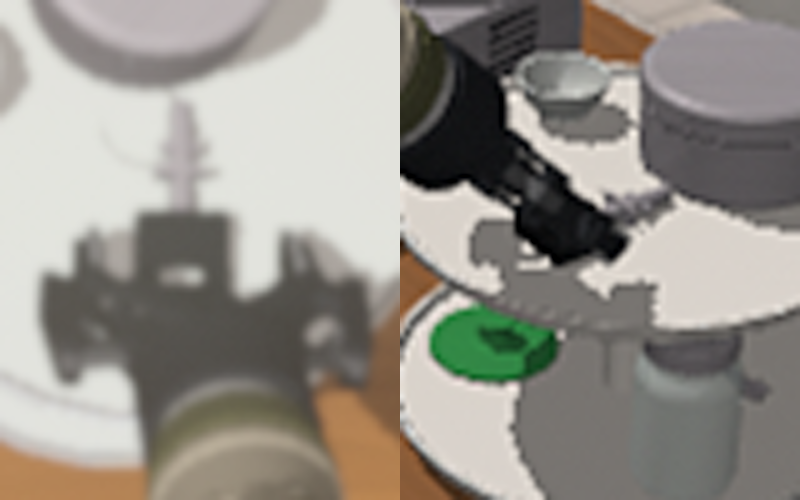

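The jaws straddle the bow, which is at about (185,240) in the crop, and the box is clear. Closing now.

Request:
{"fn": "send_rows", "kwargs": {
  "series": [0.15,-0.1,0.05,0,0,0,1,0.15,-0.1,0.05,0,0,0,0,0.15,-0.1,0.05,0,0,0,0,0.15,-0.1,0.05,0,0,0,0,0.15,-0.1,0.05,0,0,0,0,0.15,-0.1,0.05,0,0,0,0,0.15,-0.1,0.05,0,0,0,0,0.15,-0.1,0.05,0,0,0,0,0.15,-0.1,0.05,0,0,0,0,0.15,-0.1,0.05,0,0,0,0],
  "newtons": 100
}}

```text
clock: 4.63
tcp_pos: [0.5993, -0.2255, 0.1625]
orientation: [0.383, 0.023, 0.923, -0.01]
wrist_force: [-4.0, 0.6, 6.2]
finger_gap: 0.0433
```

Request:
{"fn": "send_rows", "kwargs": {
  "series": [-0.7,0,-0.7,0,0,0,0,-1.4,0,-1.4,0,0,0,0,-2.5,0,-2.5,0,0,0,0,-4.2,0,-4.2,0,0,0,0,-6.4,0,-6.4,0,0,0,0,-8.5,0,-8.5,0,0,0,0,-8.5,0,-8.5,0,0,0,0],
  "newtons": 120
}}

```text
clock: 5.22
tcp_pos: [0.6017, -0.2267, 0.2899]
orientation: [0.386, 0.021, 0.922, -0.013]
wrist_force: [1.7, -1.0, 1.3]
finger_gap: 0.0424
```

```bash
python3 - <<'E'
from h import *
t=read_camera("top");s=read_camera("side");print(get_state()["tcp_pos"],get_state()["finger_gap"])
cv2.imwrite("pics/t4.png",t);cv2.imwrite("pics/s4.png",s)
up=lambda im,x,y,w,h:cv2.resize(im[y:y+h,x:x+w],None,fx=400/w,fy=400/w,interpolation=cv2.INTER_CUBIC)
cv2.imwrite("pics/c4.png",np.hstack([up(t,340,135,80,100),up(s,310,120,80,100)]))
E
```

```text
[ 0.59938304 -0.22520685  0.28310487] 0.04259151945738843
```

View pics/c4.png

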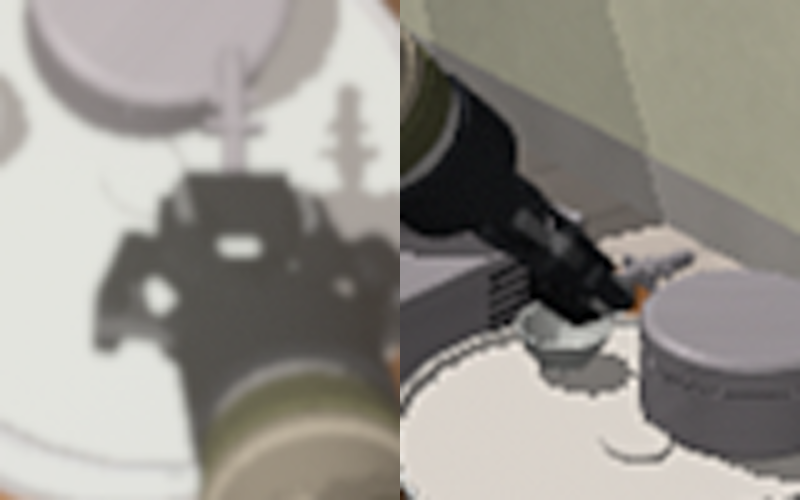

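```bash
python3 - <<'E'
from h import *
f=lambda x,y,X,Y:((x+.5)/5-.5+X,(y+.5)/5-.5+Y)
P,g=tri(f(292,257,310,120),f(232,48,340,135));s=get_state()
print("tip",P,g,"expected",s["tcp_pos"]+[0,0,0]-np.array([.0125,0,.0005])+.077*K, "tcp",s["tcp_pos"])
r=rot(s["orientation"]);print("tip in tool",r.inv().apply(P-s["tcp_pos"]))
a=onplane("top",f(232,48,340,135),.283);b=onplane("top",f(235,172,340,135),.283);print("yaw",np.arctan2(*(a-b)[[1,0]]), np.linalg.norm(a-b), "tooly",r.as_matrix()[:,1])
E
```

```text
tip [ 0.66833184 -0.23040704  0.28782014] 0.0014056068255861394 expected [ 0.66378681 -0.22905525  0.28260487] tcp [ 0.59938304 -0.22520685  0.28310487]
tip in tool [-0.05217842 -0.00175523  0.04558008]
yaw -0.0461491755816025 0.056109867085835284 tooly [ 0.04998495  0.99874855 -0.00168695]
```

```bash
cat >> h.py <<'E'
from meas import frame
F=frame(.134);hole=np.array([.587,.172,.0902])
T=np.array([-.049,-.0015,.0456])
Rins=RR(-F[:,2]-F[:,0],F[:,1])
def tcp_for(h,dx=0,dy=0,Rt=Rins): return hole+F@[dx,dy,h]-Rt.apply(T)
E
python3 - <<'E'
from h import *
for h in(.12,.04):
    print(tcp_for(h),delta(tcp_for(h),Rins))
print(delta([.52,-.1,.33],Rpick))
E
```

```text
[0.49212775 0.16072405 0.2508514 ] [11.17, 38.01, -6.71, -2.96, 59.85, -10.64]
[0.53176917 0.16606802 0.18156937] [13.29, 38.76, 0.97, -2.96, 59.85, -10.64]
[2.71, 12.1, -9.38, -0.07, 0.04, 0.07]
```

Request:
{"fn": "send_rows", "kwargs": {
  "series": [2.7,12,-9.4,0,0,0,0,2.7,12,-9.4,0,0,0,0,2.7,12,-9.4,0,0,0,0,2.7,12,-9.4,0,0,0,0,11.2,38,-6.7,-3,59.9,-10.6,0,11.2,38,-6.7,-3,59.9,-10.6,0,11.2,38,-6.7,-3,59.9,-10.6,0,11.2,38,-6.7,-3,59.9,-10.6,0,11.2,38,-6.7,-3,59.9,-10.6,0,11.2,38,-6.7,-3,59.9,-10.6,0]
}}

```text
clock: 6.15
tcp_pos: [0.4928, 0.1392, 0.2561]
orientation: [0.02, -0.042, 0.999, -0.009]
wrist_force: [1.7, -0.9, -1.2]
finger_gap: 0.0423
```

```bash
python3 - <<'E'
from h import *
s=get_state();print(s["joint_pos"],s["tcp_pos"]);print(delta(tcp_for(.12),Rins))
E
```

```text
[ 0.13149292  0.15507751 -0.09891153  1.27953155 -0.02212801  0.04757941] [0.4928421  0.13917785 0.25607967]
[-0.09, 2.16, 0.48, -0.83, 17.16, -3.04]
```

Request:
{"fn": "send_rows", "kwargs": {
  "series": [-0.1,2.2,0.5,-0.8,7,-1.2,0,-0.1,2.2,0.5,-0.8,14,-2.5,0,-0.1,2.2,0.5,-0.8,17.2,-3,0,-0.1,2.2,0.5,-0.8,17.2,-3,0,-0.1,2.2,0.5,-0.8,17.2,-3,0,-0.1,2.2,0.5,-0.8,17.2,-3,0]
}}

```text
clock: 6.65
tcp_pos: [0.493, 0.1589, 0.2509]
orientation: [-0.128, -0.065, 0.99, -0.008]
wrist_force: [-0.6, -0.4, -0.4]
finger_gap: 0.0424
```

```bash
python3 - <<'E'
from h import *
s=get_state();print(s["joint_pos"],s["tcp_pos"],s["wrist_force"]);print(delta(tcp_for(.03),Rins))
E
```

```text
[0.15323666 0.4193064  0.21252759 1.62066747 0.00587437 0.02110411] [0.49297256 0.15887127 0.25086144] [-0.63143092 -0.36390534 -0.36119679]
[-6.27, 0.2, 6.41, 0.06, 0.29, -0.14]
```

Request:
{"fn": "send_rows", "kwargs": {
  "series": [-2,0.2,2,0,0.2,0,0,-4,0.2,4,0,0.2,0,0,-5.5,0.2,5.6,0,0.2,0,0,-6.3,0.2,6.4,0,0.2,0,0,-6.3,0.2,6.4,0,0.2,0,0,-6.3,0.2,6.4,0,0.2,0,0]
}}

```text
clock: 7.15
tcp_pos: [0.5369, 0.1666, 0.1752]
orientation: [-0.129, -0.065, 0.989, -0.008]
wrist_force: [1.0, -0.1, -0.5]
finger_gap: 0.0424
```

```bash
python3 - <<'E'
from h import *
s=get_state();print(s["joint_pos"],s["tcp_pos"],s["wrist_force"],s["clock"]);print(delta(tcp_for(.03),Rins))
t=read_camera("top");s=read_camera("side")
cv2.imwrite("pics/t5.png",t);cv2.imwrite("pics/s5.png",s)
up=lambda im,x,y,w,h:cv2.resize(im[y:y+h,x:x+w],None,fx=400/w,fy=400/w,interpolation=cv2.INTER_CUBIC)
cv2.imwrite("pics/c5.png",np.hstack([up(t,190,170,60,75),up(s,240,140,60,75)]))
E
```

```text
[0.15466307 0.53250444 0.20586692 1.50296025 0.00640335 0.02252858] [0.53691046 0.16662069 0.17515468] [ 0.96885326 -0.14077712 -0.494389  ] 7.15
[-0.04, 0.01, 0.22, 0.06, 0.17, -0.15]
```

View pics/c5.png

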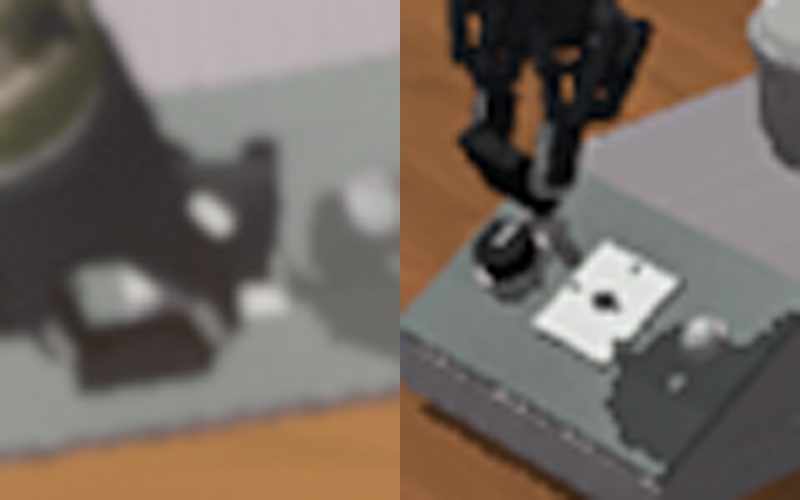

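The side crop shows the tip at about (573,263) and the hole at (603,300). The plate looks clean. In the top view the gripper hides the key. I'll compare these with the projections.

```bash
python3 - <<'E'
from h import *
s=get_state();k=400/60
r=rot(s["orientation"]);tip=s["tcp_pos"]+r.apply(T);print("tip in seat mm",1e3*F.T@(tip-hole))
c=lambda n,p,X,Y:((proj(n,p)-[X,Y]+.5)*k-.5).round(1)
print("pred tip",c("side",tip,240,140),"pred hole",c("side",hole,240,140),"obs 173,263 / 203,300")
kx=r.apply([-.707,0,.707]);print("pred shoulder mid",c("side",tip-.036*kx,240,140),"lug mid",c("side",tip-.023*kx,240,140))
for d in np.eye(3)*.005: print("5mm seat axis ->",c("side",tip+F@d,240,140)-c("side",tip,240,140))
im=cv2.imread("pics/s5.png");cv2.imwrite("pics/c6.png",cv2.resize(im[168:194,255:281],(600,600),interpolation=cv2.INTER_CUBIC))
E
```

```text
tip in seat mm [ 2.64386023 -0.05011021 32.3523333 ]
pred tip [182.7 261.4] pred hole [205.6 301.8] obs 173,263 / 203,300
pred shoulder mid [152.4 219.4] lug mid [163.5 234.7]
5mm seat axis -> [ 6.3 -7. ]
5mm seat axis -> [-6.1 -3.3]
5mm seat axis -> [-4.1 -5.8]
```

View pics/c6.png

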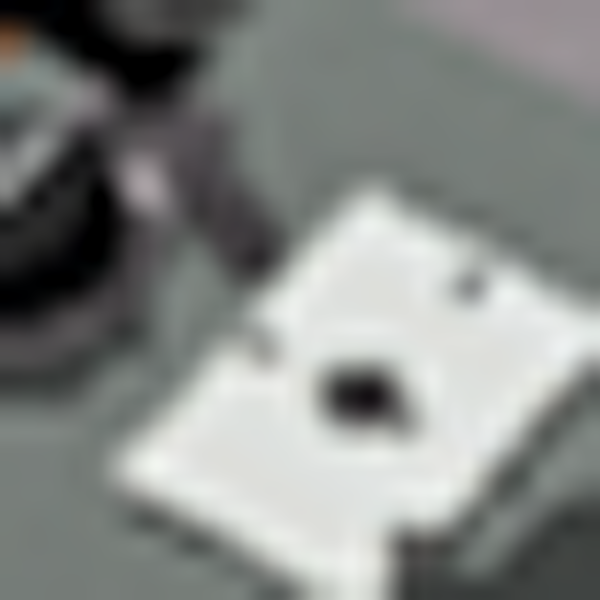

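The view suggests the tip is 2–3 mm off my prediction. I'll come down to about 7 mm above the plate and compare tip and hole directly there.

```bash
python3 - <<'E'
from h import *
print(delta(tcp_for(.008),Rins))
E
```

```text
[-1.55, 0.0, 1.89, 0.06, 0.28, -0.13]
```

Request:
{"fn": "send_rows", "kwargs": {
  "series": [-0.8,0,1,0,0.3,0,0,-1.55,0,1.9,0,0.3,0,0,-1.55,0,1.9,0,0.3,0,0,-1.55,0,1.9,0,0.3,0,0]
}}

```text
clock: 7.58
tcp_pos: [0.5474, 0.1682, 0.1505]
orientation: [-0.133, -0.065, 0.989, -0.009]
wrist_force: [-0.2, -0.3, -0.7]
finger_gap: 0.0426
```

```bash
python3 - <<'E'
from h import *
s=get_state();print(s["wrist_force"])
r=rot(s["orientation"]);tip=s["tcp_pos"]+r.apply(T);print("tip in seat mm",1e3*F.T@(tip-hole),delta(tcp_for(.008),Rins))
ims=[read_camera("side").astype(float) for _ in range(3)];im=np.mean(ims,0).astype(np.uint8);cv2.imwrite("pics/s7.png",im)
t=read_camera("top");cv2.imwrite("pics/t7.png",t)
k=24;x0,y0=258,168
a=cv2.resize(im[y0:y0+25,x0:x0+25],(600,600),interpolation=cv2.INTER_CUBIC)
c=lambda p:tuple(int(v) for v in ((proj("side",p)-[x0,y0]+.5)*k-.5))
cv2.circle(a,c(tip),4,(0,0,255),-1);cv2.circle(a,c(hole),4,(0,255,0),-1)
cv2.imwrite("pics/c7.png",a)
for d in np.eye(3)*.001: print(np.subtract((proj("side",tip+F@d)-proj("side",tip))*k,0).round(1))
E
```

```text
[-0.18166794 -0.28654643 -0.72094219]
tip in seat mm [-2.21205661 -0.04004659  5.22747752] [0.06, -0.0, -0.33, 0.05, -0.28, -0.12]
[ 4.4 -5. ]
[-4.4 -2.4]
[-2.9 -4.1]
```

View pics/c7.png

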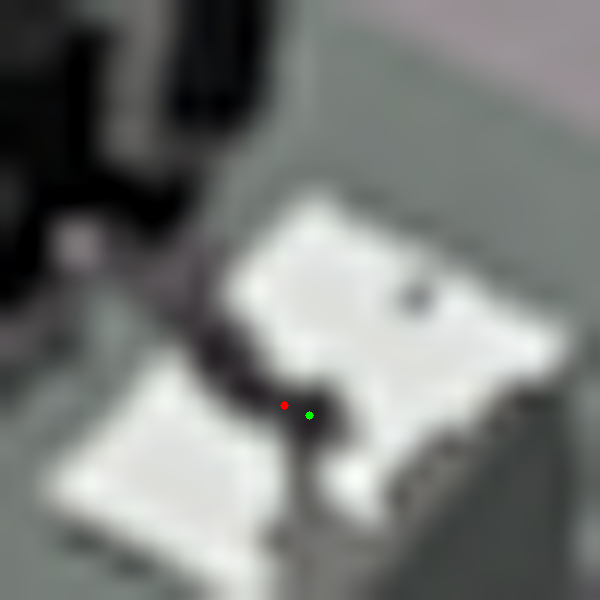

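```bash
sed -i 's/^T=.*/T=np.array([-.0436,0,.0442])/' h.py; python3 - <<'E'
from h import *
s=get_state();r=rot(s["orientation"]);tip=s["tcp_pos"]+r.apply(T);print("tip in seat mm",1e3*F.T@(tip-hole))
print(delta(tcp_for(.005),Rins))
E
```

```text
tip in seat mm [-3.81140145  1.52613441 11.02836763]
[-0.68, -0.16, 0.17, 0.06, -0.15, -0.12]
```

Request:
{"fn": "send_rows", "kwargs": {
  "series": [-0.35,-0.1,0.1,0,0,0,0,-0.7,-0.15,0.15,0,0,0,0,-0.7,-0.15,0.15,0,0,0,0,-0.7,-0.15,0.15,0,0,0,0,-0.7,-0.15,0.15,0,0,0,0]
}}

```text
clock: 8.2
tcp_pos: [0.5543, 0.1676, 0.1484]
orientation: [-0.132, -0.065, 0.989, -0.008]
wrist_force: [0.2, 0.1, -0.4]
finger_gap: 0.0423
```

```bash
python3 - <<'E'
from h import *
s=get_state();print(s["wrist_force"])
r=rot(s["orientation"]);tip=s["tcp_pos"]+r.apply(T);print("tip in seat mm",1e3*F.T@(tip-hole),delta(tcp_for(.005),Rins))
ims=[read_camera("side").astype(float) for _ in range(3)];im=np.mean(ims,0).astype(np.uint8);cv2.imwrite("pics/s8.png",im)
k=24;x0,y0=258,168
a=cv2.resize(im[y0:y0+25,x0:x0+25],(600,600),interpolation=cv2.INTER_CUBIC)
c=lambda p:tuple(int(v) for v in ((proj("side",p)-[x0,y0]+.5)*k-.5))
cv2.circle(a,c(tip),4,(0,0,255),-1);cv2.circle(a,c(hole),4,(0,255,0),-1)
cv2.imwrite("pics/c8.png",a)
E
```

```text
[ 0.23143448  0.06696594 -0.40162288]
tip in seat mm [-0.11661527 -0.01103251  4.80956387] [0.02, -0.0, -0.01, 0.06, -0.17, -0.12]
```

View pics/c8.png

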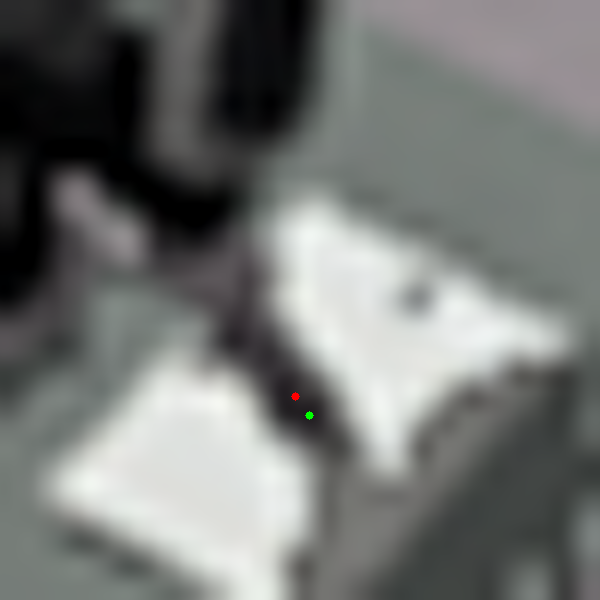

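The shank now lines up with the hole. Next I'll feel downward in small steps.

Request:
{"fn": "send_rows", "kwargs": {
  "series": [-0.07,0,0.07,0,0,0,0,-0.14,0,0.14,0,0,0,0,-0.21,0,0.21,0,0,0,0,-0.28,0,0.28,0,0,0,0,-0.28,0,0.28,0,0,0,0]
}}

```text
clock: 8.77
tcp_pos: [0.5562, 0.1679, 0.1448]
orientation: [-0.132, -0.065, 0.989, -0.008]
wrist_force: [0.7, -0.5, -1.1]
finger_gap: 0.0426
```

Request:
{"fn": "send_rows", "kwargs": {
  "series": [-0.07,0,0.07,0,0,0,0,-0.14,0,0.14,0,0,0,0,-0.14,0,0.14,0,0,0,0]
}}

```text
clock: 9.02
tcp_pos: [0.5572, 0.168, 0.1431]
orientation: [-0.132, -0.065, 0.989, -0.008]
wrist_force: [0.7, -0.1, -1.1]
finger_gap: 0.0421
```

Predicted h is now -1 with no force, so I'll keep going.

Request:
{"fn": "send_rows", "kwargs": {
  "series": [-0.07,0,0.07,0,0,0,0,-0.14,0,0.14,0,0,0,0,-0.14,0,0.14,0,0,0,0]
}}

```text
clock: 9.27
tcp_pos: [0.5582, 0.1681, 0.1414]
orientation: [-0.132, -0.065, 0.989, -0.008]
wrist_force: [-0.8, -0.2, -1.3]
finger_gap: 0.042
```

Request:
{"fn": "send_rows", "kwargs": {
  "series": [-0.07,0,0.07,0,0,0,0,-0.14,0,0.14,0,0,0,0,-0.14,0,0.14,0,0,0,0]
}}

```text
clock: 9.52
tcp_pos: [0.5592, 0.1683, 0.1397]
orientation: [-0.132, -0.065, 0.989, -0.008]
wrist_force: [-0.0, 0.4, -0.9]
finger_gap: 0.0423
```

Request:
{"fn": "send_rows", "kwargs": {
  "series": [-0.07,0,0.07,0,0,0,0,-0.14,0,0.14,0,0,0,0,-0.14,0,0.14,0,0,0,0]
}}

```text
clock: 9.77
tcp_pos: [0.5602, 0.1685, 0.138]
orientation: [-0.132, -0.065, 0.989, -0.008]
wrist_force: [0.5, 0.7, 0.4]
finger_gap: 0.0424
```

Request:
{"fn": "send_rows", "kwargs": {
  "series": [-0.07,0,0.07,0,0,0,0,-0.14,0,0.14,0,0,0,0,-0.14,0,0.14,0,0,0,0]
}}

```text
clock: 10.02
tcp_pos: [0.5612, 0.1686, 0.1362]
orientation: [-0.132, -0.065, 0.989, -0.008]
wrist_force: [-0.7, 0.9, 0.1]
finger_gap: 0.0423
```

Request:
{"fn": "send_rows", "kwargs": {
  "series": [-0.07,0,0.07,0,0,0,0,-0.14,0,0.14,0,0,0,0,-0.14,0,0.14,0,0,0,0]
}}

```text
clock: 10.27
tcp_pos: [0.5622, 0.1688, 0.1345]
orientation: [-0.132, -0.065, 0.989, -0.008]
wrist_force: [-0.1, 1.3, -0.6]
finger_gap: 0.0423
```

Request:
{"fn": "send_rows", "kwargs": {
  "series": [-0.07,0,0.07,0,0,0,0,-0.14,0,0.14,0,0,0,0,-0.14,0,0.14,0,0,0,0]
}}

```text
clock: 10.52
tcp_pos: [0.5631, 0.1689, 0.1328]
orientation: [-0.132, -0.065, 0.989, -0.008]
wrist_force: [-0.0, 1.8, 0.2]
finger_gap: 0.0423
```

```bash
python3 - <<'E'
from h import *
s=get_state();r=rot(s["orientation"]);tip=s["tcp_pos"]+r.apply(T);print("tip in seat mm",1e3*F.T@(tip-hole),"force seat",F.T@s["wrist_force"],s["ft_torque"])
E
```

```text
tip in seat mm [ -0.13584367   0.08531604 -13.12682068] force seat [0.28349482 1.78854626 0.04460215] [ 0.3212375  -0.33367302 -0.05015424]
```

A +y wall force of about 2 N shows the key is in the hole. I'll ease toward +y and continue to the lugs.

Request:
{"fn": "send_rows", "kwargs": {
  "series": [-0.07,0.03,0.07,0,0,0,0,-0.14,0.04,0.14,0,0,0,0,-0.21,0.04,0.21,0,0,0,0,-0.21,0.04,0.21,0,0,0,0]
}}

```text
clock: 10.85
tcp_pos: [0.5646, 0.1693, 0.1301]
orientation: [-0.132, -0.065, 0.989, -0.009]
wrist_force: [0.7, 0.3, -0.9]
finger_gap: 0.0425
```

Request:
{"fn": "send_rows", "kwargs": {
  "series": [-0.07,0,0.07,0,0,0,0,-0.14,0,0.14,0,0,0,0,-0.14,0,0.14,0,0,0,0]
}}

```text
clock: 11.1
tcp_pos: [0.5655, 0.1695, 0.1285]
orientation: [-0.132, -0.065, 0.989, -0.008]
wrist_force: [0.5, -0.1, -1.3]
finger_gap: 0.0425
```

Request:
{"fn": "send_rows", "kwargs": {
  "series": [-0.07,0,0.07,0,0,0,0,-0.14,0,0.14,0,0,0,0,-0.14,0,0.14,0,0,0,0]
}}

```text
clock: 11.35
tcp_pos: [0.5665, 0.1697, 0.1268]
orientation: [-0.132, -0.065, 0.989, -0.008]
wrist_force: [0.3, 0.1, -0.5]
finger_gap: 0.0425
```

Request:
{"fn": "send_rows", "kwargs": {
  "series": [-0.07,0,0.07,0,0,0,0,-0.07,0,0.07,0,0,0,0]
}}

```text
clock: 11.52
tcp_pos: [0.567, 0.1697, 0.126]
orientation: [-0.132, -0.065, 0.989, -0.008]
wrist_force: [-0.7, -0.2, -0.2]
finger_gap: 0.0427
```

Request:
{"fn": "send_rows", "kwargs": {
  "series": [-0.07,0,0.07,0,0,0,0,-0.07,0,0.07,0,0,0,0]
}}

```text
clock: 11.68
tcp_pos: [0.5675, 0.1698, 0.1251]
orientation: [-0.132, -0.065, 0.989, -0.008]
wrist_force: [1.2, 0.4, -0.0]
finger_gap: 0.0423
```

Predicted -22, and there is still no force.

Request:
{"fn": "send_rows", "kwargs": {
  "series": [-0.07,0,0.07,0,0,0,0,-0.07,0,0.07,0,0,0,0]
}}

```text
clock: 11.85
tcp_pos: [0.5679, 0.1698, 0.1243]
orientation: [-0.132, -0.065, 0.989, -0.008]
wrist_force: [0.8, 0.8, -1.4]
finger_gap: 0.0423
```

Request:
{"fn": "send_rows", "kwargs": {
  "series": [-0.07,0,0.07,0,0,0,0,-0.07,0,0.07,0,0,0,0]
}}

```text
clock: 12.02
tcp_pos: [0.5684, 0.17, 0.1234]
orientation: [-0.132, -0.065, 0.989, -0.008]
wrist_force: [0.1, 0.1, -0.5]
finger_gap: 0.0425
```

Request:
{"fn": "send_rows", "kwargs": {
  "series": [-0.07,0,0.07,0,0,0,0,-0.07,0,0.07,0,0,0,0]
}}

```text
clock: 12.18
tcp_pos: [0.5687, 0.17, 0.1227]
orientation: [-0.132, -0.065, 0.989, -0.008]
wrist_force: [-0.1, 1.1, 1.0]
finger_gap: 0.0425
```

Request:
{"fn": "send_rows", "kwargs": {
  "series": [-0.07,0,0.07,0,0,0,0,-0.07,0,0.07,0,0,0,0]
}}

```text
clock: 12.35
tcp_pos: [0.5692, 0.1701, 0.1219]
orientation: [-0.132, -0.065, 0.989, -0.008]
wrist_force: [-0.7, 0.7, 1.6]
finger_gap: 0.0425
```

```bash
python3 - <<'E'
from h import *
s=get_state();r=rot(s["orientation"]);tip=s["tcp_pos"]+r.apply(T);print("tip in seat mm",1e3*F.T@(tip-hole),"force seat",F.T@s["wrist_force"],s["ft_torque"])
E
```

```text
tip in seat mm [ -0.28012887   0.4209696  -25.67660577] force seat [0.32132001 0.83327147 1.71062825] [ 0.20249333  0.03892633 -0.01310072]
```

Request:
{"fn": "send_rows", "kwargs": {
  "series": [-0.07,0,0.07,0,0,0,0,-0.07,0,0.07,0,0,0,0]
}}

```text
clock: 12.52
tcp_pos: [0.5697, 0.1701, 0.121]
orientation: [-0.132, -0.065, 0.989, -0.008]
wrist_force: [-1.3, 0.4, 2.6]
finger_gap: 0.0423
```

Request:
{"fn": "send_rows", "kwargs": {
  "series": [-0.07,0,0.07,0,0,0,0,-0.07,0,0.07,0,0,0,0]
}}

```text
clock: 12.68
tcp_pos: [0.5703, 0.1702, 0.1201]
orientation: [-0.132, -0.065, 0.989, -0.008]
wrist_force: [-1.9, 0.4, 2.6]
finger_gap: 0.0426
```

Request:
{"fn": "send_rows", "kwargs": {
  "series": [-0.07,0,0.07,0,0,0,0,-0.07,0,0.07,0,0,0,0]
}}

```text
clock: 12.85
tcp_pos: [0.5707, 0.1703, 0.1192]
orientation: [-0.132, -0.065, 0.989, -0.008]
wrist_force: [-1.6, 0.6, 4.4]
finger_gap: 0.0422
```

Request:
{"fn": "send_rows", "kwargs": {
  "series": [-0.07,0,0.07,0,0,0,0,-0.07,0,0.07,0,0,0,0]
}}

```text
clock: 13.02
tcp_pos: [0.5712, 0.1704, 0.1184]
orientation: [-0.132, -0.065, 0.989, -0.008]
wrist_force: [-1.6, 1.3, 3.9]
finger_gap: 0.0422
```

```bash
python3 - <<'E'
from h import *
s=get_state();r=rot(s["orientation"]);tip=s["tcp_pos"]+r.apply(T);print("tip in seat mm",1e3*F.T@(tip-hole),"force seat",F.T@s["wrist_force"],s["ft_torque"])
E
```

```text
tip in seat mm [ -0.2347007    0.44004599 -29.77146294] force seat [0.75031217 1.47230286 4.03469358] [ 0.19330765  0.31993702 -0.02774291]
```

The spring signature matches: about 2 N at the start and 4 N after 4 mm. Next I'll press to about 7 mm.

Request:
{"fn": "send_rows", "kwargs": {
  "series": [-0.07,0.03,0.07,0,0,0,0,-0.12,0.05,0.12,0,0,0,0,-0.12,0.05,0.12,0,0,0,0]
}}

```text
clock: 13.27
tcp_pos: [0.5721, 0.1706, 0.1168]
orientation: [-0.132, -0.065, 0.989, -0.009]
wrist_force: [-1.1, -0.9, 4.5]
finger_gap: 0.0427
```

Request:
{"fn": "send_rows", "kwargs": {
  "series": [-0.07,0,0.07,0,0,0,0,-0.07,0,0.07,0,0,0,0]
}}

```text
clock: 13.43
tcp_pos: [0.5726, 0.1707, 0.116]
orientation: [-0.132, -0.065, 0.989, -0.009]
wrist_force: [-2.7, -1.0, 4.6]
finger_gap: 0.0426
```

```bash
python3 - <<'E'
from h import *
s=get_state();r=rot(s["orientation"]);tip=s["tcp_pos"]+r.apply(T);print("tip in seat mm",1e3*F.T@(tip-hole),"force seat",F.T@s["wrist_force"],s["ft_torque"],s["joint_pos"])
E
```

```text
tip in seat mm [ -0.22433244   0.53370135 -32.48292777] force seat [-0.12371455 -0.66958662  5.42881556] [-0.29811407  0.36215131  0.0663424 ] [0.15264978 0.63706776 0.23615757 1.43460605 0.00542196 0.02043459]
```

Request:
{"fn": "send_rows", "kwargs": {
  "series": [0,0,0,-3.5,0,3.5,0,0,0,0,-7.1,0,7.1,0,0,0,0,-10.6,0,10.6,0,0,0,0,-14.1,0,14.1,0,0,0,0,-14.1,0,14.1,0,0,0,0,-14.1,0,14.1,0]
}}

```text
clock: 13.93
tcp_pos: [0.5727, 0.1705, 0.1161]
orientation: [-0.136, 0.073, 0.983, 0.097]
wrist_force: [-3.0, 0.4, 4.2]
finger_gap: 0.0425
```

```bash
cat > st.py <<'E'
from h import *
s=get_state();r=rot(s["orientation"]);tip=s["tcp_pos"]+r.apply(T);print("tip in seat mm",1e3*F.T@(tip-hole),"force seat",F.T@s["wrist_force"],"tq seat",F.T@s["ft_torque"],s["joint_pos"])
kx=r.apply([-.7071,0,.7071]);print("kx.seat",F.T@kx,"angle",np.degrees((Rins.inv()*r).as_rotvec()))
E
python3 st.py
```

```text
tip in seat mm [ -0.07166104   0.50542098 -32.43925484] force seat [-0.3990283   0.80539718  5.1244672 ] tq seat [0.14544529 0.37154066 0.13842856] [0.04217317 0.60340687 0.16213487 1.38361356 0.2222956  0.16168231]
kx.seat [-2.50732803e-03 -7.85909502e-04 -9.99986958e-01] angle [-14.13754216   0.13430586  14.23614331]
```

Turning smoothly with low forces, so I'll carry on.

Request:
{"fn": "send_rows", "kwargs": {
  "series": [0,0,0,-3.5,0,3.5,0,0,0,0,-7.1,0,7.1,0,0,0,0,-10.6,0,10.6,0,0,0,0,-14.1,0,14.1,0,0,0,0,-17.7,0,17.7,0,0,0,0,-21.2,0,21.2,0,0,0,0,-21.2,0,21.2,0,0,0,0,-21.2,0,21.2,0]
}}

```text
clock: 14.6
tcp_pos: [0.5723, 0.1706, 0.1159]
orientation: [-0.136, 0.275, 0.919, 0.247]
wrist_force: [-2.3, -1.2, 4.3]
finger_gap: 0.0425
```

```bash
python3 st.py
```

```text
tip in seat mm [ -0.3371836    0.79230174 -32.48471542] force seat [ 0.0192355  -0.90985771  4.90823435] tq seat [-0.02793999  0.46380628  0.45168953] [-0.11317162  0.51797236 -0.06195516  1.19405444  0.53920512  0.41173891]
kx.seat [-0.00270213 -0.00157477 -0.99998552] angle [-35.21696499   0.10555259  35.43183201]
```

Request:
{"fn": "send_rows", "kwargs": {
  "series": [0,0,0,-3.5,0,3.5,0,0,0,0,-7.1,0,7.1,0,0,0,0,-10.6,0,10.6,0,0,0,0,-14.1,0,14.1,0,0,0,0,-17.7,0,17.7,0,0,0,0,-17.7,0,17.7,0,0,0,0,-17.7,0,17.7,0]
}}

```text
clock: 15.18
tcp_pos: [0.5719, 0.1709, 0.1157]
orientation: [-0.129, 0.43, 0.817, 0.361]
wrist_force: [-4.5, -3.3, 5.8]
finger_gap: 0.0423
```

```bash
python3 st.py
```

```text
tip in seat mm [ -0.69339471   1.23656211 -32.48016819] force seat [-1.38219117 -2.64514784  7.45042205] tq seat [-0.05098526  0.81804324  0.67618504] [-0.22083437  0.41978135 -0.33217675  0.89772707  0.78425534  0.71579246]
kx.seat [-0.00351511 -0.00182656 -0.99998256] angle [-52.86800053   0.1033133   53.18063899]
```

```bash
python3 - <<'E'
from h import *
s=get_state();r=rot(s["orientation"]);print(r.inv().apply(F@np.array([-.05,-.09,0])))
E
```

```text
[-0.05255016 -0.07160508 -0.05206912]
```

Next I'll apply that small side correction and turn to about 92°.

Request:
{"fn": "send_rows", "kwargs": {
  "series": [-0.05,-0.07,-0.05,-3.5,0,3.5,0,-0.05,-0.07,-0.05,-7.1,0,7.1,0,-0.05,-0.07,-0.05,-10.6,0,10.6,0,-0.05,-0.07,-0.05,-12,0,12,0,-0.05,-0.07,-0.05,-12,0,12,0,-0.05,-0.07,-0.05,-12,0,12,0]
}}

```text
clock: 15.68
tcp_pos: [0.5721, 0.1706, 0.1158]
orientation: [-0.12, 0.524, 0.726, 0.43]
wrist_force: [-4.8, -0.3, 4.5]
finger_gap: 0.0427
```

```bash
python3 st.py
```

```text
tip in seat mm [ -0.34346667   1.02911917 -32.45947725] force seat [-1.87355018  0.3354272   6.29496597] tq seat [0.26728848 0.473987   0.59359201] [-0.27387432  0.34025265 -0.55824492  0.56956407  0.92090714  1.02712531]
kx.seat [-2.66432182e-03 -6.82745170e-04 -9.99986628e-01] angle [-64.89282042   0.08703224  65.1089185 ]
```

Request:
{"fn": "send_rows", "kwargs": {
  "series": [0,0,0,-2.1,0,2.1,0,0,0,0,-3.5,0,3.5,0,0,0,0,-3.5,0,3.5,0,0,0,0,-3.5,0,3.5,0]
}}

```text
clock: 16.02
tcp_pos: [0.5725, 0.1706, 0.1159]
orientation: [-0.117, 0.549, 0.696, 0.448]
wrist_force: [-3.5, 0.1, 4.7]
finger_gap: 0.0428
```

```bash
python3 st.py
```

```text
tip in seat mm [  0.12321441   0.95385481 -32.52169593] force seat [-0.64879234  0.5945311   5.75525005] tq seat [0.31257134 0.4121945  0.50085695] [-0.28449168  0.31649425 -0.63198149  0.44242023  0.95133012  1.14406182]
kx.seat [-2.32179250e-03 -4.21574720e-04 -9.99987626e-01] angle [-68.41626478   0.0792874   68.60093309]
```

Request:
{"fn": "send_rows", "kwargs": {
  "series": [0,0,0,-2.1,0,2.1,0,0,0,0,-3.5,0,3.5,0,0,0,0,-3.5,0,3.5,0,0,0,0,-3.5,0,3.5,0]
}}

```text
clock: 16.35
tcp_pos: [0.5727, 0.1705, 0.116]
orientation: [-0.114, 0.573, 0.665, 0.465]
wrist_force: [-2.6, 1.5, 3.6]
finger_gap: 0.0423
```

```bash
python3 - <<'E'
exec(open("st.py").read())
im=read_camera("side");t=read_camera("top")
up=lambda im,x,y,w,h:cv2.resize(im[y:y+h,x:x+w],None,fx=400/w,fy=400/w,interpolation=cv2.INTER_CUBIC)
cv2.imwrite("pics/c9.png",np.hstack([up(t,190,170,60,75),up(im,240,140,60,75)]))
E
```

```text
tip in seat mm [  0.44394402   0.77619683 -32.51791622] force seat [-0.19288197  1.87677561  4.31387676] tq seat [0.3233277  0.20353825 0.74571278] [-0.29264919  0.29380858 -0.71001993  0.2977428   0.97480711  1.27327071]
kx.seat [-1.58408937e-03 -6.87836638e-04 -9.99988919e-01] angle [-7.19221647e+01  3.04962866e-02  7.20764504e+01]
```

View pics/c9.png

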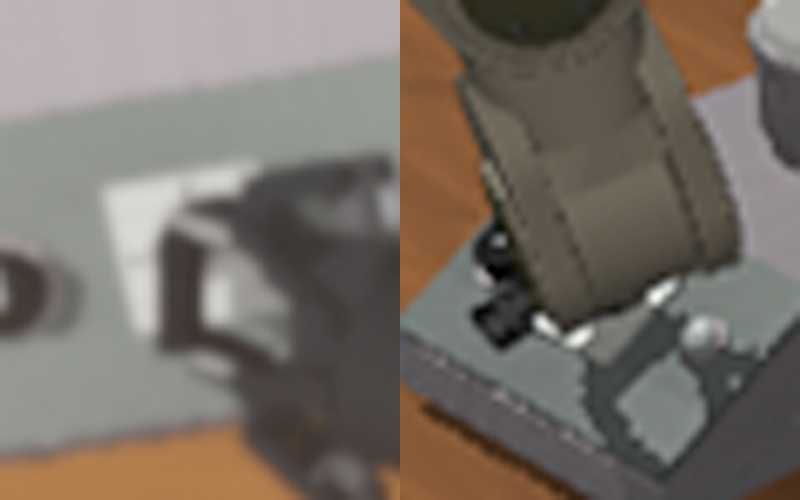

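The top crop shows the bow bar lying along the slope, from (165,230) to (185,350), so the key is turned about 90°. The rising torque suggests it's at the stop. I'll release and back out along the tool axis.

Request:
{"fn": "send_rows", "kwargs": {
  "series": [0,0,0,0,0,0,0.6,0,0,0,0,0,0,0.8,0,0,0,0,0,0,0.9,0,0,0,0,0,0,0.9,0,0,0,0,0,0,0.9,0,0,0,0,0,0,0.9,0,0,0,0,0,0,0.9,0,0,0,0,0,0,0.9]
}}

```text
clock: 17.12
tcp_pos: [0.5723, 0.17, 0.1158]
orientation: [-0.114, 0.574, 0.664, 0.465]
wrist_force: [0.2, 0.3, 0.1]
finger_gap: 0.0767
```

Request:
{"fn": "send_rows", "kwargs": {
  "series": [0,0,-1,0,0,0,0.9,0,0,-2.5,0,0,0,0.9,0,0,-5,0,0,0,0.9,0,0,-8,0,0,0,0.9,0,0,-11,0,0,0,0.9,0,0,-13,0,0,0,0.9,0,0,-13,0,0,0,0.9]
}}

```text
clock: 17.7
tcp_pos: [0.5236, 0.0697, 0.1882]
orientation: [-0.112, 0.575, 0.663, 0.466]
wrist_force: [0.5, -0.2, -0.5]
finger_gap: 0.0769
```

```bash
python3 - <<'E'
from h import *
print(delta([.42,.0,.35],Rpick),get_state()["joint_pos"])
E
```

```text
[9.74, -0.41, -17.97, 28.68, -50.08, -92.8] [-0.54689062  0.22104726 -0.56002512  0.89740153  0.99539074  0.82220837]
```

Request:
{"fn": "send_rows", "kwargs": {
  "series": [4,0,-7,0,0,0,0.9,9.7,-0.4,-15,0,0,0,0.9,9.7,-0.4,-18,0,0,0,0.9,9.7,-0.4,-18,0,0,0,0.9,9.7,-0.4,-18,0,0,0,0.9,9.7,-0.4,-18,0,0,0,0.9,9.7,-0.4,-18,0,0,0,0.9]
}}

```text
clock: 18.28
tcp_pos: [0.4203, 0.0006, 0.3482]
orientation: [-0.112, 0.575, 0.664, 0.465]
wrist_force: [-0.1, -1.4, -0.5]
finger_gap: 0.0768
```

```bash
python3 - <<'E'
from h import *
im=read_camera("side");t=read_camera("top");print(get_state()["tcp_pos"])
up=lambda im,x,y,w,h:cv2.resize(im[y:y+h,x:x+w],None,fx=400/w,fy=400/w,interpolation=cv2.INTER_CUBIC)
cv2.imwrite("pics/t10.png",t);cv2.imwrite("pics/s10.png",im)
A=np.hstack([up(t,195,175,50,37),up(im,245,157,50,37)])
B=np.hstack([cv2.resize(t[80:270,150:440],(400,262)),cv2.resize(im[110:290,200:440],(400,262))])
cv2.imwrite("pics/c10.png",np.vstack([A,B]))
# bow axis on the plate in top view
for n in("side","top"):print(n,[(round(d["p"],2),d["box"]) for d in silhouettes(n,"key_bow")])
E
```

```text
[0.4199306  0.00205531 0.34686464]
side [(0.95, [380.3, 313.1, 48.8, 21.5]), (0.77, [272.3, 284.4, 47.4, 22.0]), (0.62, [257.9, 169.6, 17.6, 19.3])]
top [(0.88, [382.6, 262.2, 26.1, 27.2]), (0.83, [458.9, 199.0, 32.6, 43.6]), (0.57, [208.3, 201.4, 13.1, 18.6])]
```

View pics/c10.png

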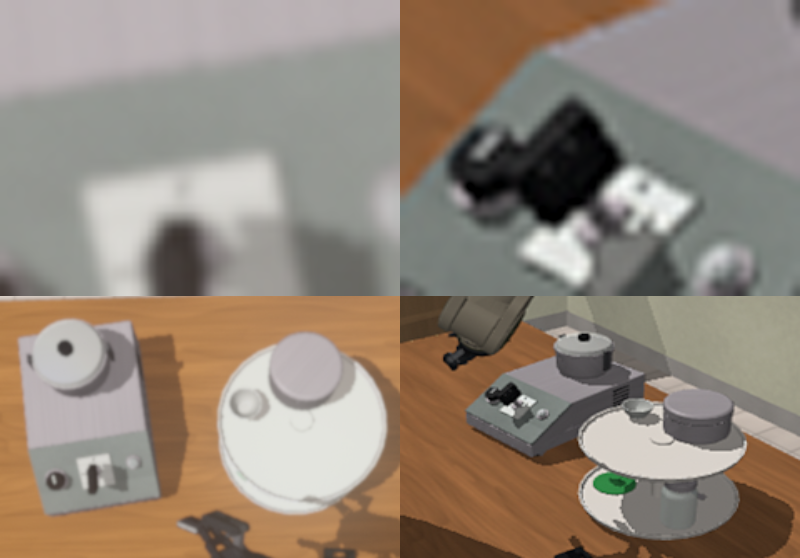

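The key stands in the switch with the bow along the slope, and everything else is still on the turntable. I'll check the angle numerically by matching the bow's silhouette.

```bash
python3 - <<'E'
from h import *
from scipy.optimize import minimize
B=np.array([[x,y,z] for x in(-.021,.021) for y in(-.023,.023) for z in(-.007,.007)])
k=8;ims={}
for n,(x,y,w,h),thr in(("top",(205,195,30,30),110),("side",(257,166,22,22),45)):
    g=cv2.imread(f"pics/{n[0]}10.png").mean(2)
    c=cv2.resize(g[y:y+h,x:x+w],None,fx=k,fy=k,interpolation=cv2.INTER_CUBIC)
    ims[n]=(c,(x,y))
def pred(n,th,depth,dx,dy,sz):
    t=np.radians(th);kz=F@[np.cos(t),-np.sin(t),0];kx=-F[:,2];kyv=np.cross(kz,kx)
    b=hole+F@[dx,dy,.077-depth]
    X=b+B@np.array([kx,kyv,kz]);x,y=ims[n][1]
    u=np.array([proj(n,p) for p in X]);u=((u-[x,y]+.5)*k-.5)
    m=np.zeros(ims[n][0].shape,np.float32);cv2.fillConvexPoly(m,cv2.convexHull(np.round(u*16).astype(np.int32)),1,shift=4)
    return cv2.GaussianBlur(m,(0,0),4)
for n,thr in(("top",120),("side",50)):
    m=(ims[n][0]<thr).astype(np.float32);m=cv2.GaussianBlur(m,(0,0),4)
    if n=="side": m[:,:40]=0
    out=[]
    for th in range(60,121,3):
        best=min((((pred(n,th,d,dx,dy,1)-m)[:, 40*(n=="side"):]**2).sum(),d,dx,dy) for d in(.030,.032,.034,) for dx in(-.003,0,.003) for dy in(-.003,0,.003))
        out.append((th,round(float(best[0])),best[1:]))
    out.sort(key=lambda o:o[1]);print(n,m.sum(),out[:6])
s=get_state();print(s["clock"],s["wrist_force"])
E
```

```text
Traceback (most recent call last):
  File "h.py", line 10, in proj
    c=camera_info(n);q=c["K"]@rot(c["attitude"]).inv().apply(np.asarray(p)-c["xyz"]);return q[:2]/q[2]
ValueError: time passes only in moves, steps and waits
```

```bash
cat > chk.py <<'E'
import h
from h import *
CI={n:camera_info(n) for n in("side","top")}
h.camera_info=lambda n:CI[n]
B=np.array([[x,y,z] for x in(-.021,.021) for y in(-.023,.023) for z in(-.007,.007)])
k=8
for n,(x,y,w,hh),thr in(("top",(205,195,30,30),120),("side",(257,166,22,22),50)):
    g=cv2.imread(f"pics/{n[0]}10.png").mean(2)
    c=cv2.resize(g[y:y+hh,x:x+w],None,fx=k,fy=k,interpolation=cv2.INTER_CUBIC)
    j=40*(n=="side");m=cv2.GaussianBlur((c<thr).astype(np.float32),(0,0),4)
    def err(th,d,dx,dy):
        t=np.radians(th);kz=F@[np.cos(t),-np.sin(t),0];kx=-F[:,2]
        X=hole+F@[dx,dy,.077-d]+B@np.array([kx,np.cross(kz,kx),kz])
        u=(np.array([h.proj(n,p) for p in X])-[x,y]+.5)*k-.5
        q=np.zeros(c.shape,np.float32);cv2.fillConvexPoly(q,cv2.convexHull(np.round(u*16).astype(np.int32)),1,shift=4)
        return float(((cv2.GaussianBlur(q,(0,0),4)-m)[:,j:]**2).sum())
    out=sorted(min((round(err(th,d,dx,dy)),th,d,dx,dy) for d in(.03,.032,.034) for dx in(-.003,0,.003) for dy in(-.003,0,.003)) for th in range(66,115,4))
    print(n,m[:,j:].sum(),out[:6])
E
python3 chk.py
```

```text
top 11994.351 [(3091, 102, 0.034, -0.003, 0), (3216, 106, 0.034, -0.003, 0), (3355, 98, 0.034, -0.003, 0), (3702, 110, 0.034, -0.003, 0), (3858, 94, 0.034, -0.003, 0), (4416, 114, 0.034, -0.003, 0)]
side 6956.4976 [(410, 110, 0.034, 0, 0.003), (418, 114, 0.032, 0, 0.003), (425, 106, 0.032, 0, 0.003), (472, 102, 0.032, 0, 0.003), (529, 98, 0.03, -0.003, 0), (600, 94, 0.034, 0, 0.003)]
```

Both views put the turn at or past 90°, which is against the stop, with the key at about 32–34 mm depth and square. Handing in.

```bash
python3 -c "
from workcell import *
s=get_state();print(s['clock'],s['wrist_force'],abs(s['qvel']).max());print(hand_in())"
```

```text
18.4833 [ 0.79364927 -0.39803788 -0.31766722] 0.01241496631734495
the job is handed in; nothing more can be done
None
```

I put the key in the switch, pushed it in, turned it a quarter turn clockwise, let go and handed the job in at 18.5 s. `hand_in()` gives no verdict.

**Insertion:** I gripped the bow at 45° and felt the key into the hole in 1–2 mm steps. Wrist force stayed under 2 N until the spring. The spring felt as described: about 2 N at the start and about 5.4 N with the key roughly 7 mm in.

**Turning:** I turned the gripper in steps to about 102° to be sure the key reached the stop. The torque about the key's axis rose towards the end (0.50 to 0.75 N m), but there was no sharp jump marking the stop. I then released the key and backed off.

**Last checks:**
- **Final picture:** the key stands in the switch with its bow along the slope. The masala box, bowl, jar and lid are on the turntable. The spoon could not be made out in the last view, but nothing touched the lower level.
- **Silhouette match:** the depth estimate was 32–34 mm. The angle came out at 102° in the top view and 110° in the side view, more than the 90° stop allows. The top-view fit was poor and the angle minimum was shallow in both views, so I read this only as at or near the stop, not as a measured angle.
- **Robot:** the gripper is open, well clear of everything and at rest.

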